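# Load and latch the tip box in the pipetting nest

## Task

Load the pipette-tip box into the metal nest, in front of the tube rack: slide it in along the rack, past the sprung side shoe, until its long back side lies flat against the rack and its end is fully home against the end stop. Then swing the upright latch bar down across the box's free end and press it until it lies level, so that the box cannot slide out. Push with feeling: do not ram the box into the nest or tip it over, and leave the other things on the counter where they are.

Things in the scene. Friction and masses are not known exactly. Their poses are not given: they have to be found in the camera images.
- tip_box: The loose pipette-tip box, about 0.3 kg: dark lower half, clear lid (closed and fixed), one stiff block with flat sides. Origin: centre of its underside. It spans x -42 to +40, y -59 to +59 (its long way), z 0 to 83 mm; x points to its back. Too wide for most grippers: push it. It stands on the counter left of the nest, more or less askew.
- tube_rack: White tube rack with some capped tubes, fixed in the nest along its far side. Origin: centre of its underside; 52 mm in x, 144 mm in y, 63 mm high, the tubes reach 88 mm. Its near long side (its x = -26 mm) is the reference for the box's back. Its origin is at (66, 18, 0) mm in nest_home's frame, same axes.
- nest_home (a point): Point on the counter where the tip box's origin must come to rest, its axes then parallel to these. Axes are the fixed aluminium nest's: x away from the robot to the rack, y left along the rack (the way out), z up. In this frame, mm: rack's near side at x 40 (y -54 to 90), end stop's face at y -59. The box goes in towards -y. At its left end a lead-in tab, 26 high, flares to x 53, y 119.
- end_stop (a point): Middle of the end stop's flat face, which meets the box's right end; fixed, 205 mm wide, 32 mm high; this point is at (0, -59, 16) mm in the frame of nest_home, same axes.
- shoe_face (a point): Middle of the flat of the white sprung side shoe on the lane's near side; unloaded at (-37, -20, 25) mm in nest_home's frame. It is 14 to 36 mm high, the flat 34 mm long, with a ramp opening towards +y that starts at (-50, 37). It yields towards -x (3.5 N spring): pushing the box past it takes some 3 to 10 N, long before the hard end stop. Its housing, 41 high, is at x -98 to -68, y -45 to 5.
- latch_bar (a joint): Angle of the latch bar, rad: 0 is level across the lane (closed), about 1.5 upright (open); its upright tip swings away from the robot (+x) and down. Round steel bar, 9 mm thick, 70 mm long from its pivot. It stays where it is left; about 1.3 N at the pad moves it. Closed, it lies 1.5 mm from the end of a box that is home, and comes down only if the box is home.
- latch_pivot (a point): The latch bar's pivot, axis along nest_home's y; at (-78, 65, 22) mm in nest_home's frame, same axes, fixed. Its clevis spans x -92 to -68, y 51 to 82, 31 mm high, on a foot 5 mm high at x -105 to -62, y -71 to 85.
- latch_pad (a point): Middle of the outer face of the grey thumb pad near the tip of the latch bar, 24 x 16 mm, 56 mm from the pivot. The face looks to the robot (-x) when the bar is upright, and up when it is closed, then at (-22, 70, 30) mm in nest_home's frame.
- bench_timer: lab timer, 66 x 66 x 20 mm, loose, a bystander. Origin: centre of its underside.
- small_vial: small round reagent vial, 24 mm across, 44 mm high, loose, a bystander. Origin: centre of its underside.
- dropper_bottle: small round brown bottle, 32 mm across, 75 mm high, loose, a bystander. Origin: centre of its underside.
- tape_roll: roll of tape lying flat, 98 mm across, 24 mm high, loose, a bystander. Origin: centre of its underside.

How it is judged:
By the outcome, as a careful person would: the job done as asked, in the order asked, and still so for the second after the job is handed in, with the robot touching nothing.
It also fails if it takes over 72 s, if anything falls off the work surface, if the arm or the gripper's body presses on something with over 40 N, if the wrist force passes 120 N, or if a joint passes its speed limit or range.

## Robot

A 6-joint arm with a two-finger parallel gripper is mounted at the origin on a cart in front of the work surface, level with it; the furniture and walls round the work are solid. World frame = base frame: x ahead of the robot, y to its left, z up, the work surface at z = 0. Lengths are in mm, angles in rad, forces in N, time in s.
With the tool pointing down it reaches from about 400 to 925 mm from the base axis. Payload 12.5 kg.
Tool frame: the origin (TCP) lies at the very end of the fingers, on their centre line; the grasp point (between the pads) lies env.grip_point_offset behind it (env.grip_point_offset is the distance from the TCP to the grasp point, in mm); y points along the fingers, z is the direction in which the jaws open and shut, and the axes are right-handed (so a half turn about y gives the same grasp; the last joint's range is limited). The gripper opens to 95 mm and grips with 3 to 60 N. Pads are 20 mm wide; open, the fingers measure 119 mm over their backs; the gripper's body (75 mm by 180 mm) begins 59 mm behind the grasp point.
Start: joints at [-1.263, 0.491, 1.559, -0, 1.092, -0.106], TCP at [251.331, -572.258, 214.661] pointing down, gripper open.
Joint ranges: [-3.1, 3.1], [-0.84, 2.19], [0.05, 2.79], [-1.13, 4.28], [0.06, 2.93], [-2.69, 2.69]. Speed limits (rad/s): [2.22, 2.22, 2.79, 3.14, 3.14, 3.14].

## Interface

Orientations are given as [roll, pitch, yaw] about the fixed x, y, z axes, in that order (R = Rz(yaw) Ry(pitch) Rx(roll)).
In Python, from cell import readout, read_camera, env, nets gives the robot as it stands.
- The arm moves only by the tool apply_moves, never from a script. Its argument "increments" is a list of rows, each a list of 3 entries, a list of its own where there are three numbers: the shift along the tool's x, y, z in cm, then the turn, a rotation vector about the tool's x, y, z in degrees, then the finger opening in cm, from 0 to 9.51. A call has exactly 5 rows; each row shifts and turns the pose as measured when the row begins, along the tool's axes as they then stand; what a row does not reach is not made up. A row lasts 1/8 s, in which the tool goes at most 62.5 mm and 10.7 degrees, less where a joint would pass 70% of its speed; a pose out of reach is approached as far as the arm can. A call with a gripper value outside its range is refused whole. The fingers move at their own pace and stop on an object; the grip force is fixed at half the most. Time passes only in rows, so rows that do not move let the fingers close, or fill a call up. It gives the time, the measured TCP pose, the force and the opening at its end, in the units of the state.
- readout.state(): the state, without advancing time (a new reading comes with each control period).
- read_camera(name): name is "side" or "top" or "wrist"; returns a dict with "img" (480x640x3 uint8, red, green, blue), "vfov" (degrees; the focal length in pixels is half the picture's height over the tangent of half this angle, whatever the lens; pixels are square), "cx", "cy" (the principal point, pixels), "rvec" (rotation vector, rad) and "tvec" (3), from world to camera coordinates, as OpenCV has them; the wrist camera has in their place "mount" (4x4, takes a point from camera to tool coordinates, whose origin is the TCP and whose axes are the tool frame's). Camera axes: x right, y down, z forward; pixel columns grow to the right and rows downward; lengths in mm; the calibration is good to about 2 mm. A picture is of the moment at which its call begins: read the wrist's pose just before it. There is no depth.
- env.job_done(): hands the job in, once; it reports no verdict.
Trained networks look in a picture, given as the dict that the camera call returned (one of the last four; its "shot" number tells which), for a name from the list of things; names that differ only in an ending like _2 or _b are one class to them, and where a whole thing is asked for, a point or a joint stands for the part that bears it (a point fixed in the world has none). Each returns a list of dicts, best first, with "confidence" (0 to 1); they miss things now and then, are a little off and sometimes report something else, mostly with a low value. They report only what shows in the picture. A call takes as long as a camera call.
- nets.look_for(picture, thing): "point" ([x, y, z] in mm, in the coordinates of the camera as it stood for that picture, good to about 4 mm: the middle of the surface that is visible of it).
- nets.mark_of(picture, thing): "point" ([x, y, z] in mm, in the coordinates of the camera as it stood for that picture, good to about 4 mm: a listed point, or the origin of a listed thing).
The state is a dict: "t": time; "joints": joint angles; "qvel": joint speeds; "tau": joint torques, N m; "eef_pos": TCP position; "tcp_rot": TCP orientation; "ft_force": force on the tool from outside, world axes, zero at the start; "moment": the same for the moment, N m; "opening": opening from 0.0 (shut) to 1.0 (fully open).
Only numpy, scipy, OpenCV 4.12 (cv2) and the standard library are available. Lean on these libraries where they do the work, as an engineer would, in place of code of your own. Each camera call takes 0.05 s, during which the arm holds its last target. There are 200 camera calls.

## Working session

There is one attempt and no reset: what is moved stays moved. The work goes in short steps, Python scripts to look and compute and a tool call to move; the robot and the scene stay as the last step left them, time stands still between calls to the robot, and variables do not carry over. Pictures are saved under pics/ and viewed, about 8 in all and at most 12, crops included, and the job is handed in when it is done.

Besides the shell and the picture viewer there is one more tool, called by a JSON object that holds its "op" and its "data". apply_moves: Moves the arm, as the interface text tells. Its arguments: {"type":"object","properties":{"increments":{"type":"array"}},"required":["increments"]}

```bash
mkdir -p pics; cat > h.py <<'E'
import numpy as np, cv2
from cell import readout, read_camera, env, nets
from scipy.spatial.transform import Rotation as R
def towcam(c,p,st=None):
    p=np.asarray(p,float)
    if 'rvec' in c:
        M=cv2.Rodrigues(np.array(c['rvec'],float))[0]; return M.T@(p-np.array(c['tvec'],float).ravel())
    T=np.array(c['mount']); q=T[:3,:3]@p+T[:3,3]
    return R.from_euler('xyz',st['tcp_rot']).as_matrix()@q+np.array(st['eef_pos'])
def proj(c,P):
    f=240/np.tan(np.radians(c['vfov'])/2); M=cv2.Rodrigues(np.array(c['rvec'],float))[0]
    q=np.atleast_2d(P)@M.T+np.array(c['tvec'],float).ravel()
    return q[:,:2]/q[:,2:]*f+[c['cx'],c['cy']]
E
python3 - <<'E'
from h import *
s=readout.state(); print({k:np.round(v,3) for k,v in s.items()}, env.grip_point_offset)
for n in ['top','side']:
    c=read_camera(n); cv2.imwrite(f'pics/{n}0.png',c['img'][:,:,::-1])
    print(n,towcam(c,[0,0,0]).round(), c['vfov'])
    for t in ['tip_box','tube_rack','nest_home','end_stop','shoe_face','latch_pivot','latch_pad','bench_timer','small_vial','dropper_bottle','tape_roll']:
        for d in nets.mark_of(c,t)[:2]: print(t,round(d['confidence'],2),towcam(c,d['point']).round(1))
E
```

```text
{'t': np.float64(0.0), 'joints': array([-1.263,  0.492,  1.559, -0.   ,  1.092, -0.106]), 'qvel': array([ 0.001,  0.   ,  0.   ,  0.002, -0.001,  0.   ]), 'tau': array([-3.0000e-03, -6.1265e+01, -2.5818e+01,  6.9000e-02,  4.8000e-02,
       -0.0000e+00]), 'eef_pos': array([ 251.258, -572.   ,  214.074]), 'tcp_rot': array([-1.572,  0.   , -2.728]), 'ft_force': array([ 0.608,  0.894, -0.708]), 'moment': array([0.005, 0.018, 0.021]), 'opening': np.float64(1.003)} 18.8
top [ 303.  116. 1282.] 45.061550999725455
tip_box 0.63 [ 4.542e+02  2.236e+02 -4.000e-01]
tube_rack 0.57 [677.4  92.8  -3.6]
nest_home 0.98 [629.8  34.1   2.1]
end_stop 0.74 [660.9  -9.3  19.7]
shoe_face 0.59 [610.2   2.2  24.3]
latch_pivot 0.95 [532.5  52.6  22.3]
latch_pad 0.49 [521.1  54.8  79.3]
bench_timer 0.72 [533.5 405.5  -1.9]
small_vial 0.5 [6.250e+02 2.591e+02 5.000e-01]
small_vial 0.45 [676.9  90.9  -1.2]
dropper_bottle 0.55 [595.  306.8   2.7]
tape_roll 0.92 [ 667.9 -178.1   -2.4]
side [ -76.  866. 1056.] 42.37626445247359
tip_box 0.96 [462.4 217.4  -3. ]
tube_rack 0.56 [672.6  92.8   2.9]
tube_rack 0.46 [519.8  53.1  79.3]
end_stop 0.75 [666.2  -9.5  15.4]
shoe_face 0.46 [606.2   6.5  27.9]
latch_pivot 0.87 [530.8  53.1  21.6]
latch_pad 0.69 [523.5  52.5  81.8]
bench_timer 0.96 [534.6 408.2  -0.6]
bench_timer 0.37 [522.2  50.8  79.4]
small_vial 0.65 [6.241e+02 2.564e+02 6.000e-01]
tape_roll 0.83 [ 669.7 -180.    -1.2]
```

View pics/top0.png

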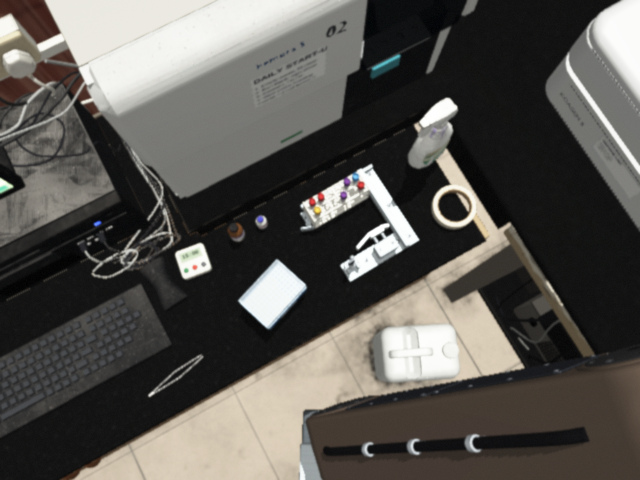

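View pics/side0.png

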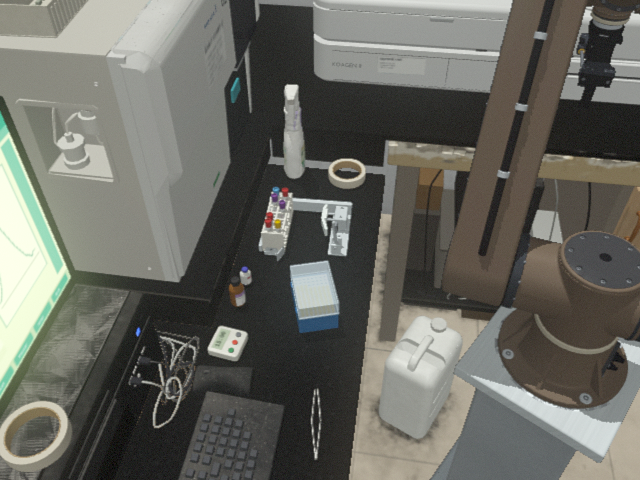

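```bash
python3 - <<'E'
from h import *
from scipy.optimize import least_squares
L=dict(nest_home=[0,0,0],end_stop=[0,-59,16],shoe_face=[-37,-20,25],latch_pivot=[-78,65,22],tube_rack=[66,18,0])
A=[];B=[]
for n in ['top','side']:
  for k in range(3):
    c=read_camera(n)
    for t,p in L.items():
        for d in nets.mark_of(c,t)[:1]:
            if d['confidence']>.4: A.append(p);B.append(towcam(c,d['point']))
    for t in ['tip_box']:
        for d in nets.mark_of(c,t)[:1]: print(t,round(d['confidence'],2),towcam(c,d['point']).round(1))
A=np.array(A,float);B=np.array(B)
r=lambda v:((R.from_euler('z',v[2]).apply(A)+[v[0],v[1],0]-B)).ravel()
s=least_squares(r,[630,34,-.5],loss='soft_l1',f_scale=4)
print(s.x,np.degrees(s.x[2]),np.abs(s.fun).reshape(-1,3).max(0)); print((s.fun.reshape(-1,3)).round(1))
E
```

```text
tip_box 0.73 [458.9 220.8   1.5]
tip_box 0.96 [459.2 222.7   0.5]
tip_box 0.72 [456.9 220.7   1.8]
tip_box 0.88 [462.7 221.3   1.2]
tip_box 0.93 [462.1 221.3  -0.8]
tip_box 0.97 [459.7 219.2  -1.5]
[6.30160274e+02 4.02334412e+01 5.58388468e-01] 31.99330257238344 [7.66399105 7.25760389 5.52878145]
[[ 0.1  6.3 -0.5]
 [-0.  -4.7 -3.2]
 [-0.1 -1.2  2.4]
 [-1.4 -0.3 -0.4]
 [-2.   2.4  2.2]
 [-0.4  7.3 -1.9]
 [ 0.8 -3.7 -3.2]
 [-0.8 -1.6 -1.7]
 [-1.3  0.8  1. ]
 [-2.7 -0.6  2.3]
 [-0.9  4.7 -1.8]
 [-0.2 -0.4 -0.4]
 [ 1.5 -1.4  1.8]
 [-1.7  2.1 -0.1]
 [ 0.5  0.6 -0.1]
 [-0.  -0.5 -0.1]
 [ 2.  -1.6 -2.7]
 [ 1.5  0.8 -1.1]
 [-0.4 -1.  -1.6]
 [-7.7  0.1 -2.4]
 [ 1.4  0.  -5.5]
 [ 2.4  2.7 -2.9]
 [ 2.7 -2.1 -3.2]
 [-0.1 -2.   1.2]
 [ 4.2 -0.6 -3.1]]
```

The top view shows the box at about (272,294) px, left of the nest (rack at (337,195), end stop at (395,205), latch at (350,268)). The side view agrees. Next I fit the box's yaw and check both poses with an overlay.

```bash
cat >> h.py <<'E'
def T(v,P): return R.from_euler('z',v[2]).apply(np.atleast_2d(np.array(P,float)))+[v[0],v[1],0]
def box(x0,x1,y0,y1,z): return np.array([[x0,y0,z],[x1,y0,z],[x1,y1,z],[x0,y1,z]],float)
def overlay(c,shapes,crop,k,fn):
    im=cv2.resize(c['img'][:,:,::-1],None,fx=k,fy=k,interpolation=cv2.INTER_CUBIC)
    for v,P,col in shapes:
        cv2.polylines(im,[np.int32(np.round((proj(c,T(v,P))+.5)*k))],True,col,1,cv2.LINE_AA)
    a,b,w,h=[int(q*k) for q in crop]; cv2.imwrite(fn,im[b:b+h,a:a+w])
E
python3 - <<'E'
from h import *
from scipy.optimize import minimize
c=read_camera('top'); im=c['img'].astype(int)
m=np.zeros((480,640),np.uint8); m[250:340,230:315]=255
mask=((im.max(2)>70)&(m>0)).astype(np.uint8)
n,l,s,_=cv2.connectedComponentsWithStats(mask); i=1+s[1:,4].argmax(); mask=(l==i).astype(np.uint8); print(s[i])
mask=cv2.morphologyEx(mask,cv2.MORPH_CLOSE,np.ones((5,5)))
print(cv2.minAreaRect(np.argwhere(mask)[:,::-1].astype(np.float32)))
def cost(v):
    k=4; P=np.vstack([box(-42,40,-59,59,0),box(-42,40,-59,59,83)]); 
    p=proj(c,T([v[0],v[1],v[2]/100],P)); h=cv2.convexHull(np.float32((p+.5)*k-.5))
    r=np.zeros((480*k,640*k),np.uint8); cv2.fillPoly(r,[np.int32(h.round())],1)
    r=cv2.resize(r*255,(640,480),interpolation=cv2.INTER_AREA)/255.
    return np.abs(r-mask).sum()
best=min((minimize(cost,[460,221,100*y],method='Nelder-Mead',options=dict(initial_simplex=[[460,221,100*y],[468,221,100*y],[460,229,100*y],[460,221,100*y+10]])) for y in np.radians([-10,-5,0,5,10,15,20,25])),key=lambda r:r.fun)
v=best.x*[1,1,.01]; print(v,np.degrees(v[2]),best.fun)
N=[630.2,39.5,.558]
sh=[(v,box(-42,40,-59,59,83),(0,0,255)),(v,box(-42,40,-59,59,0),(0,255,0)),(N,box(40,92,-54,90,63),(255,0,255)),(N,box(-102,103,-59,-61,32),(0,255,255)),(N,box(-92,-68,51,82,31),(0,255,0)),(N,box(-98,-68,-45,5,41),(255,255,0))]
overlay(c,sh,(225,150,200,190),4,'pics/o1.png')
E
```

```text
[ 238  259   69   70 2623]
((272.58355712890625, 293.75616455078125), (44.386348724365234, 60.08906555175781), 42.87890625)
[459.03324792 224.34147685   0.84812598] 48.59403934593459 137.86666666666667
```

View pics/o1.png

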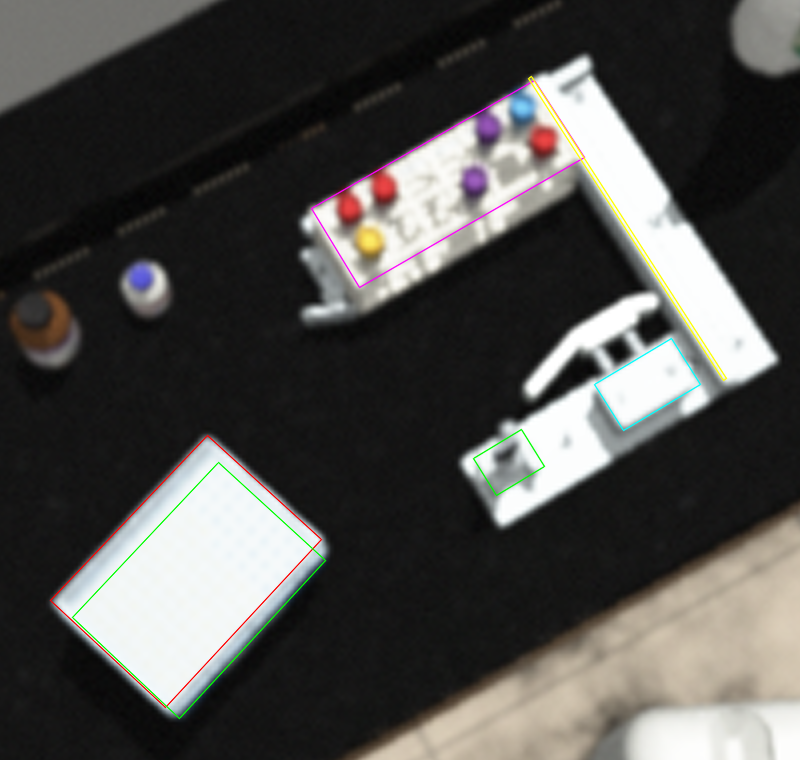

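Red and green outlines fit the box at (459,222) with yaw 48.6°. The nest overlay fits at (630,39.5) with yaw 32°. Next is a helper that turns a goal pose into constant tool-frame rows.

```bash
cat >> h.py <<'E'
N=[630.2,39.5,.558]
def nest(x,y,v=None):
    return T(v or N,[x,y,0])[0][:2]
def plan(x,y,z,yaw,n,st=None):
    """constant row repeated n times; yaw deg of tool (Rz)"""
    s=st or readout.state(); p=np.array(s['eef_pos']); M=R.from_euler('xyz',s['tcp_rot'])
    G=R.from_euler('xyz',[-np.pi/2,0,np.radians(yaw)])
    w=(M.inv()*G).as_rotvec()/n; r=R.from_rotvec(w)
    A=np.zeros((3,3)); Q=R.identity()
    for i in range(n): A+=Q.as_matrix(); Q=Q*r
    d=np.linalg.solve(A,M.inv().apply(np.array([x,y,z])-p))
    print('n',n,'shift cm',(d/10).round(2),'turn deg',np.degrees(w).round(2),'| pos',p.round(1),'rot',np.degrees(s['tcp_rot']).round(1),'F',np.round(s['ft_force'],1),'t',round(float(s['t']),2))
E
python3 -c "
from h import *
plan(428,248,200,-41.4,18)"
```

```text
n 18 shift cm [-5.54  0.08  0.01] turn deg [-0.   -6.38  0.  ] | pos [ 251.4 -572.3  214.7] rot [ -90.     0.  -156.3] F [-0.2  1.3 -0.5] t 3.35
```

{"op": "apply_moves", "data": {"increments": [[[-5.5, 0.1, 0], [0, -6.4, 0], 9.5], [[-5.5, 0.1, 0], [0, -6.4, 0], 9.5], [[-5.5, 0.1, 0], [0, -6.4, 0], 9.5], [[-5.5, 0.1, 0], [0, -6.4, 0], 9.5], [[-5.5, 0.1, 0], [0, -6.4, 0], 9.5]]}}

```text
t: 3.98
eef_pos: [472.6, -408.5, 209.1]
tcp_rot: [-1.57, -0.001, -2.159]
ft_force: [-0.3, -0.4, -0.9]
opening: 0.997
```

{"op": "apply_moves", "data": {"increments": [[[-5.5, 0.1, 0], [0, -6.4, 0], 9.5], [[-5.5, 0.1, 0], [0, -6.4, 0], 9.5], [[-5.5, 0.1, 0], [0, -6.4, 0], 9.5], [[-5.5, 0.1, 0], [0, -6.4, 0], 9.5], [[-5.5, 0.1, 0], [0, -6.4, 0], 9.5]]}}

```text
t: 4.6
eef_pos: [571.7, -146.2, 203.3]
tcp_rot: [-1.569, -0.002, -1.581]
ft_force: [0.1, 0.0, -0.1]
opening: 0.999
```

```bash
python3 -c "
from h import *
plan(428,248,200,-41.4,10)"
```

```text
n 10 shift cm [-4.32  0.03  0.11] turn deg [-0.   -4.92  0.01] | pos [ 571.7 -146.2  203.3] rot [-89.9  -0.1 -90.6] F [ 0.1  0.  -0.1] t 4.6
```

{"op": "apply_moves", "data": {"increments": [[[-4.3, 0, 0.1], [0, -4.9, 0], 9.5], [[-4.3, 0, 0.1], [0, -4.9, 0], 9.5], [[-4.3, 0, 0.1], [0, -4.9, 0], 9.5], [[-4.3, 0, 0.1], [0, -4.9, 0], 9.5], [[-4.3, 0, 0.1], [0, -4.9, 0], 9.5]]}}

```text
t: 5.22
eef_pos: [540.7, 73.2, 202.9]
tcp_rot: [-1.569, -0.003, -1.137]
ft_force: [0.4, -0.3, -0.2]
opening: 0.999
```

{"op": "apply_moves", "data": {"increments": [[[-4.3, 0, 0.1], [0, -4.9, 0], 9.5], [[-4.3, 0, 0.1], [0, -4.9, 0], 9.5], [[-4.3, 0, 0.1], [0, -4.9, 0], 9.5], [[-4.3, 0, 0.1], [0, -4.9, 0], 9.5], [[-4.3, 0, 0.1], [0, -4.9, 0], 9.5]]}}

```text
t: 5.85
eef_pos: [419.2, 257.0, 202.6]
tcp_rot: [-1.569, -0.004, -0.695]
ft_force: [1.3, -0.2, -0.1]
opening: 1.001
```

```bash
cat >> h.py <<'E'
def wcam():
    s=readout.state(); c=read_camera('wrist')
    Tm=np.array(c['mount']); M=R.from_euler('xyz',s['tcp_rot']).as_matrix()
    Rw=M@Tm[:3,:3]; tw=M@Tm[:3,3]+np.array(s['eef_pos'])
    c['rvec']=cv2.Rodrigues(Rw.T)[0].ravel(); c['tvec']=-Rw.T@tw
    return c
E
python3 -c "
from h import *
plan(428,248,120,-41.4,5)
c=wcam()
v=[459,222,np.radians(48.6)]
overlay(c,[(v,box(-42,40,-59,59,83),(0,0,255)),(v,box(-42,40,-59,59,0),(0,255,0))],(0,0,640,480),1,'pics/w1.png')
for d in nets.mark_of(c,'tip_box')[:2]: print(d['confidence'],towcam(c,d['point']))
"
```

```text
n 5 shift cm [ 0.25  1.65 -0.03] turn deg [-0.03  0.32  0.05] | pos [419.2 257.  202.6] rot [-89.9  -0.2 -39.8] F [ 1.3 -0.2 -0.1] t 5.85
0.88 [458.71152713 228.67817352   2.35942111]
0.57 [528.69679602  57.33840049  23.52836814]
```

View pics/w1.png

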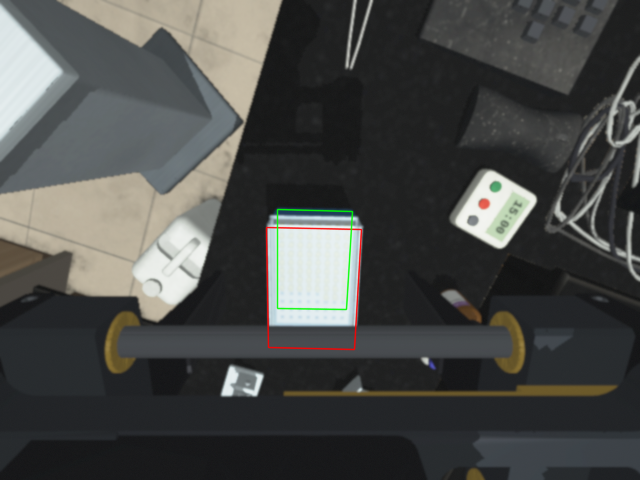

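The wrist view shows the lid edges at x 267–361 px, on the red outline, so the box pose is right. Descending to straddle its trailing end.

{"op": "apply_moves", "data": {"increments": [[[0.3, 1.7, 0], [0, 0.3, 0], 9.5], [[0.3, 1.7, 0], [0, 0.3, 0], 9.5], [[0.3, 1.7, 0], [0, 0.3, 0], 9.5], [[0.2, 1.7, 0], [0, 0.3, 0], 9.5], [[0.2, 1.7, 0], [0, 0.3, 0], 9.5]]}}

```text
t: 6.58
eef_pos: [431.3, 248.7, 117.2]
tcp_rot: [-1.564, -0.007, -0.722]
ft_force: [0.4, -0.3, 0.4]
opening: 0.997
```

```bash
python3 -c "
from h import *
plan(428,248,36,-41.4,5)"
```

```text
n 5 shift cm [-0.05  1.62 -0.06] turn deg [-0.08  0.01  0.07] | pos [431.3 248.7 117.2] rot [-89.6  -0.4 -41.4] F [ 0.4 -0.3  0.4] t 6.58
```

{"op": "apply_moves", "data": {"increments": [[[0, 1.6, -0.1], [-0.1, 0, 0.1], 9.5], [[-0.1, 1.6, -0.1], [-0.1, 0, 0.1], 9.5], [[0, 1.6, -0.1], [-0.1, 0, 0.1], 9.5], [[-0.1, 1.6, 0], [-0.1, 0, 0.1], 9.5], [[0, 1.6, 0], [-0.1, 0, 0], 9.5]]}}

```text
t: 7.2
eef_pos: [431.4, 245.8, 34.2]
tcp_rot: [-1.571, -0.001, -0.728]
ft_force: [0.3, -0.1, -0.0]
opening: 0.998
```

{"op": "apply_moves", "data": {"increments": [[[0, 0, 0], [0, 0, 0], 7.5], [[0, 0, 0], [0, 0, 0], 7.5], [[0, 0, 0], [0, 0, 0], 7.5], [[0, 0, 0], [0, 0, 0], 7.5], [[0, 0, 0], [0, 0, 0], 7.5]]}}

```text
t: 7.82
eef_pos: [431.8, 245.5, 34.4]
tcp_rot: [-1.571, -0.0, -0.729]
ft_force: [-0.7, -0.1, -2.8]
opening: 0.864
```

```bash
python3 - <<'E'
from h import *
s=readout.state();print(s['opening'])
x,y=nest(-3,190); plan(x,y,36,np.degrees(N[2])-90,10)
c=read_camera('top')
for t in ['nest_home','end_stop','shoe_face','latch_pivot','tip_box']:
  for d in nets.mark_of(c,t)[:1]: print(t,d['confidence'],towcam(c,d['point']))
yw=s['tcp_rot'][2]+np.pi/2
v=[s['eef_pos'][0]+40*np.sin(yw),s['eef_pos'][1]-40*np.cos(yw),yw]; v[0]+=np.cos(yw);v[1]+=np.sin(yw)
overlay(c,[(v,box(-42,40,-59,59,83),(0,0,255)),(N,box(40,92,-54,90,63),(255,0,255)),(N,box(40,92,-54,90,0),(255,0,0)),(N,box(-102,103,-59,-61,32),(0,255,255)),(N,box(-92,-68,51,82,31),(0,255,0)),(N,box(-105,-62,-71,85,5),(0,255,0)),(N,box(-98,-68,-45,5,41),(255,255,0))],(285,150,140,150),5,'pics/o2.png')
E
```

```text
0.8639133699170383
n 10 shift cm [ 0.98 -0.02  0.42] turn deg [0.   1.63 0.  ] | pos [431.8 245.5  34.4] rot [-90.   -0.  -41.8] F [-0.7 -0.1 -2.8] t 7.83
end_stop 0.85 [662.22879386  -8.94613576  18.39118455]
shoe_face 0.58 [608.93830242   3.55988734  20.71775029]
latch_pivot 0.71 [527.70976879  53.38941191  19.95367923]
tip_box 0.38 [623.32501628 258.59455558   4.46873631]
```

View pics/o2.png

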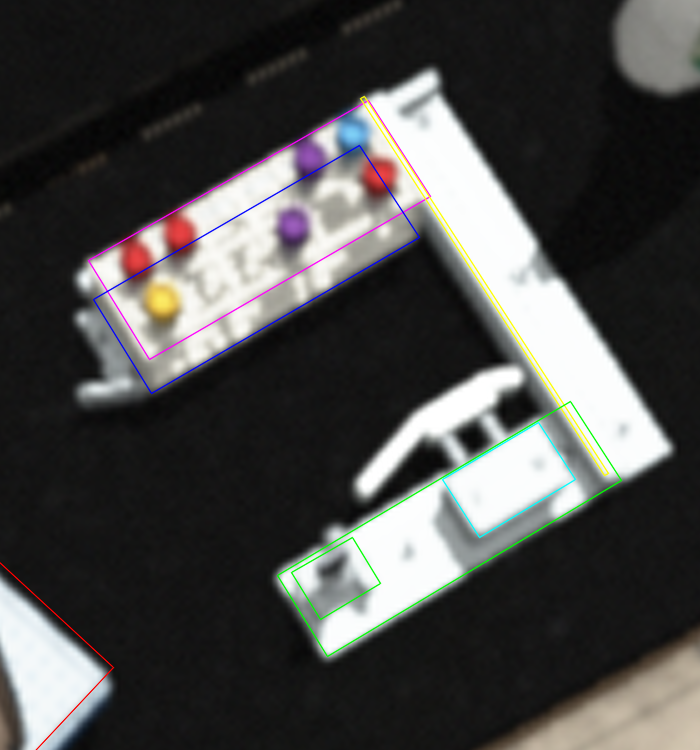

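The nest overlay fits to about 2 mm (foot, rack base and stop face). The grip is at 82 mm opening, so the box is held. Now turning and sliding it to the lane entrance.

{"op": "apply_moves", "data": {"increments": [[[1.0, 0, 0.4], [0, 1.6, 0], 7.5], [[1.0, 0, 0.4], [0, 1.6, 0], 7.5], [[1.0, 0, 0.4], [0, 1.6, 0], 7.5], [[1.0, 0, 0.4], [0, 1.6, 0], 7.5], [[1.0, 0, 0.4], [0, 1.6, 0], 7.5]]}}

```text
t: 8.75
eef_pos: [484.8, 222.7, 34.1]
tcp_rot: [-1.571, -0.001, -0.878]
ft_force: [0.1, -0.9, -2.9]
opening: 0.867
```

{"op": "apply_moves", "data": {"increments": [[[1.0, 0, 0.4], [0, 1.6, 0], 7.5], [[1.0, 0, 0.4], [0, 1.6, 0], 7.5], [[1.0, 0, 0.4], [0, 1.6, 0], 7.5], [[1.0, 0, 0.4], [0, 1.6, 0], 7.5], [[1.0, 0, 0.4], [0, 1.6, 0], 7.5]]}}

```text
t: 9.38
eef_pos: [533.7, 192.0, 34.0]
tcp_rot: [-1.571, -0.001, -1.028]
ft_force: [-1.2, 0.6, -2.9]
opening: 0.862
```

```bash
cat >> h.py <<'E'
def innest():
    s=readout.state(); d=np.array(s['eef_pos'])-[N[0],N[1],0]
    print('nest-frame tool',R.from_euler('z',-N[2]).apply(d).round(1),'yaw rel',np.degrees(s['tcp_rot'][2]-N[2]+np.pi/2).round(2),'F nest',R.from_euler('z',-N[2]).apply(s['ft_force']).round(1),'open mm',round(float(s['opening'])*95.1,1))
E
python3 - <<'E'
from h import *
innest()
x,y=nest(-3,105); plan(x,y,35,np.degrees(N[2])-90,10)
s=readout.state(); c=read_camera('top')
for i in range(2):
  for d in nets.mark_of(c,'tip_box')[:1]: print(d['confidence'],towcam(c,d['point']))
yw=s['tcp_rot'][2]+np.pi/2
v=[*(np.array(s['eef_pos'][:2])+R.from_euler('z',yw).apply([1,-36,0])[:2]),yw]; print(v)
overlay(c,[(v,box(-42,40,-59,59,83),(0,0,255)),(v,box(-42,40,-59,59,0),(0,255,0)),(N,box(40,92,-54,90,0),(255,0,0))],(270,170,140,150),5,'pics/o3.png')
E
```

```text
nest-frame tool [ -1.1 180.4  34. ] yaw rel -0.89 F nest [-0.7  1.2 -2.9] open mm 82.0
n 10 shift cm [ 0.75 -0.01 -0.01] turn deg [ 0.   -0.09  0.  ] | pos [533.7 192.   34. ] rot [-90.   -0.  -58.9] F [-1.2  0.6 -2.9] t 9.38
0.43 [5.32686979e+02 4.07869847e+02 3.74386615e-01]
0.43 [5.32686979e+02 4.07869847e+02 3.74386615e-01]
[np.float64(553.1504913113673), np.float64(161.664469264667), np.float64(0.5425270078346223)]
```

View pics/o3.png

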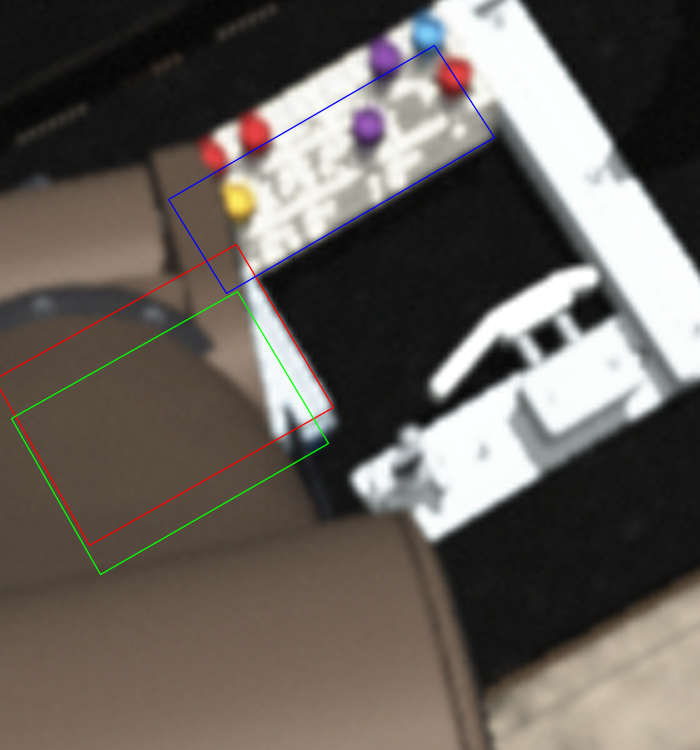

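{"op": "apply_moves", "data": {"increments": [[[0.6, 0, -0.1], [0, -0.2, 0], 7.5], [[0.7, 0, -0.1], [0, -0.2, 0], 7.5], [[0.7, 0, -0.1], [0, -0.2, 0], 7.5], [[0.7, 0, 0], [0, -0.2, 0], 7.5], [[0.7, 0, 0], [0, -0.1, 0], 7.5]]}}

```text
t: 10.15
eef_pos: [549.0, 160.1, 34.1]
tcp_rot: [-1.572, -0.0, -1.008]
ft_force: [0.4, -0.5, -2.3]
opening: 0.864
```

```bash
python3 -c "
from h import *
innest()"
```

```text
nest-frame tool [ -5.  145.3  34.1] yaw rel 0.25 F nest [ 0.1 -0.6 -2.3] open mm 82.1
```

{"op": "apply_moves", "data": {"increments": [[[0.7, 0, 0.1], [0, 0.1, 0], 7.5], [[0.7, 0, 0.1], [0, 0.1, 0], 7.5], [[0.7, 0, 0], [0, 0, 0], 7.5], [[0.7, 0, 0], [0, 0, 0], 7.5], [[0.7, 0, 0], [0, 0, 0], 7.5]]}}

```text
t: 10.78
eef_pos: [571.0, 129.5, 34.1]
tcp_rot: [-1.571, -0.0, -1.012]
ft_force: [0.4, 2.9, -2.6]
opening: 0.865
```

```bash
python3 -c "
from h import *
innest()"
```

```text
nest-frame tool [ -2.6 107.7  34.1] yaw rel 0.03 F nest [ 1.9  2.3 -2.6] open mm 82.3
```

{"op": "apply_moves", "data": {"increments": [[[0, 0, 0], [0, 0, 0], 9.5], [[0, 0, 0], [0, 0, 0], 9.5], [[0, 0, 0], [0, 0, 0], 9.5], [[0, 0, 0], [0, 0, 0], 9.5], [[0, 0, 0], [0, 0, 0], 9.5]]}}

```text
t: 11.4
eef_pos: [571.4, 129.4, 34.7]
tcp_rot: [-1.57, -0.001, -1.012]
ft_force: [0.8, -0.3, 0.0]
opening: 0.999
```

```bash
python3 -c "
from h import *
innest()"
```

```text
nest-frame tool [ -2.3 107.4  34.7] yaw rel 0.03 F nest [ 0.5 -0.6  0. ] open mm 95.0
```

{"op": "apply_moves", "data": {"increments": [[[-0.9, 0, 0], [0, 0, 0], 9.5], [[-0.9, 0, 0], [0, 0, 0], 9.5], [[-1.0, 0, 0], [0, 0, 0], 9.5], [[-1.0, 0, 0], [0, 0, 0], 9.5], [[-1.0, 0, 0], [0, 0, 0], 9.5]]}}

```text
t: 12.02
eef_pos: [544.0, 173.0, 34.6]
tcp_rot: [-1.57, -0.001, -1.012]
ft_force: [0.5, -0.2, 0.2]
opening: 0.998
```

{"op": "apply_moves", "data": {"increments": [[[0, 0, 0], [0, 0, 0], 4], [[0, 0.1, 0], [0, 0, 0], 4], [[0, 0.1, 0], [0, 0, 0], 4], [[0, 0.1, 0], [0, 0, 0], 4], [[0, 0.1, 0], [0, 0, 0], 4]]}}

```text
t: 12.65
eef_pos: [544.0, 173.2, 30.4]
tcp_rot: [-1.57, -0.001, -1.012]
ft_force: [0.3, -0.0, 0.2]
opening: 0.535
```

```bash
python3 -c "
from h import *
innest()"
```

```text
nest-frame tool [ -2.4 159.1  30.4] yaw rel 0.05 F nest [ 0.2 -0.1  0.2] open mm 50.9
```

{"op": "apply_moves", "data": {"increments": [[[0.4, 0, 0], [0, 0, 0], 4], [[0.5, 0, 0], [0, 0, 0], 4], [[0.5, 0, 0], [0, 0, 0], 4], [[0.5, 0, 0], [0, 0, 0], 4], [[0.5, 0, 0], [0, 0, 0], 4]]}}

```text
t: 13.28
eef_pos: [557.6, 152.0, 30.5]
tcp_rot: [-1.569, -0.001, -1.012]
ft_force: [-1.1, 5.6, 0.9]
opening: 0.423
```

{"op": "apply_moves", "data": {"increments": [[[0.4, 0, 0], [0, 0, 0], 4], [[0.4, 0, 0], [0, 0, 0], 4], [[0.4, 0, 0], [0, 0, 0], 4], [[0.4, 0, 0], [0, 0, 0], 4], [[0.4, 0, 0], [0, 0, 0], 4]]}}

```text
t: 13.9
eef_pos: [568.5, 135.3, 30.7]
tcp_rot: [-1.569, 0.001, -1.011]
ft_force: [-0.9, 5.5, 0.2]
opening: 0.418
```

```bash
python3 -c "
from h import *
innest()"
```

```text
nest-frame tool [ -1.6 114.   30.7] yaw rel 0.11 F nest [2.2 5.1 0.2] open mm 39.8
```

Steady push of about 5 N, which fits the shoe. Continuing.

{"op": "apply_moves", "data": {"increments": [[[0.4, 0, 0], [0, 0, 0], 4], [[0.4, 0, 0], [0, 0, 0], 4], [[0.4, 0, 0], [0, 0, 0], 4], [[0.4, 0, 0], [0, 0, 0], 4], [[0.4, 0, 0], [0, 0, 0], 4]]}}

```text
t: 14.52
eef_pos: [579.8, 118.0, 30.8]
tcp_rot: [-1.569, 0.001, -1.01]
ft_force: [-0.5, 5.7, 0.4]
opening: 0.419
```

```bash
python3 -c "
from h import *
innest()"
```

```text
nest-frame tool [-1.1 93.3 30.8] yaw rel 0.15 F nest [2.6 5.1 0.4] open mm 39.9
```

{"op": "apply_moves", "data": {"increments": [[[0.3, 0, 0], [0, 0, 0], 4], [[0.3, 0, 0], [0, 0, 0], 4], [[0.3, 0, 0], [0, 0, 0], 4], [[0.3, 0, 0], [0, 0, 0], 4], [[0.2, 0, 0], [0, 0, 0], 4]]}}

```text
t: 15.15
eef_pos: [588.0, 105.2, 30.7]
tcp_rot: [-1.568, 0.001, -1.011]
ft_force: [-0.0, 4.7, 0.0]
opening: 0.415
```

```bash
python3 -c "
from h import *
innest()"
```

```text
nest-frame tool [-1.1 78.1 30.7] yaw rel 0.13 F nest [2.5 4.  0. ] open mm 39.4
```

{"op": "apply_moves", "data": {"increments": [[[0.2, 0, 0], [0, 0, 0], 4], [[0.1, 0, 0], [0, 0, 0], 4], [[0.1, 0, 0], [0, 0, 0], 4], [[0.1, 0, 0], [0, 0, 0], 4], [[0.1, 0, 0], [0, 0, 0], 4]]}}

```text
t: 15.78
eef_pos: [591.3, 100.0, 30.8]
tcp_rot: [-1.568, 0.002, -1.01]
ft_force: [-2.7, 12.5, 2.3]
opening: 0.419
```

```bash
python3 -c "
from h import *
innest()"
```

```text
nest-frame tool [-1.  71.9 30.8] yaw rel 0.13 F nest [ 4.3 12.1  2.3] open mm 39.8
```

{"op": "apply_moves", "data": {"increments": [[[0.1, 0, 0], [0, 0, 0], 4], [[0.1, 0, 0], [0, 0, 0], 4], [[0.1, 0, 0], [0, 0, 0], 4], [[0.1, 0, 0], [0, 0, 0], 4], [[0.1, 0, 0], [0, 0, 0], 4]]}}

```text
t: 16.4
eef_pos: [591.1, 100.0, 31.0]
tcp_rot: [-1.571, 0.008, -1.009]
ft_force: [-2.8, 11.4, 2.5]
opening: 0.42
```

```bash
python3 - <<'E'
from h import *
innest()
E
```

```text
nest-frame tool [-1.2 72.  31. ] yaw rel 0.23 F nest [ 3.6 11.2  2.5] open mm 39.9
```

{"op": "apply_moves", "data": {"increments": [[[0.2, 0, 0], [0, 0, 0], 4], [[0.2, 0, 0], [0, 0, 0], 4], [[0.2, 0, 0], [0, 0, 0], 4], [[0, 0, 0], [0, 0, 0], 4], [[-0.2, 0, 0], [0, 0, 0], 4]]}}

```text
t: 17.02
eef_pos: [589.4, 101.5, 31.6]
tcp_rot: [-1.574, 0.015, -1.008]
ft_force: [-0.4, 0.4, -0.1]
opening: 0.42
```

{"op": "apply_moves", "data": {"increments": [[[-0.6, 0, 0], [0, 0, 0], 2], [[-1, 0, 0], [0, 0, 0], 0], [[-2, -2, 0], [0, 0, 0], 0], [[-2, -4, 0], [0, 0, 0], 0], [[-2, -4, 0], [0, 0, 0], 0]]}}

```text
t: 17.65
eef_pos: [546.2, 167.5, 135.1]
tcp_rot: [-1.579, 0.017, -1.01]
ft_force: [-0.2, -0.4, 0.7]
opening: 0.008
```

```bash
python3 - <<'E'
from h import *
innest()
for n in ['side']:
    c=read_camera(n)
    for t in ['tip_box','latch_pad']:
        for d in nets.mark_of(c,t)[:1]:
            p=towcam(c,d['point']); print(n,t,d['confidence'],p.round(1),R.from_euler('z',-N[2]).apply(p-[N[0],N[1],0]).round(1))
    overlay(c,[(N,box(-42,40,-59,59,83),(0,0,255)),(N,box(-42,40,-59,59,0),(0,255,0)),(N,box(40,92,-54,90,63),(255,0,255)),(N,box(-102,103,-59,-61,32),(0,255,255))],(230,160,150,120),5,f'pics/p_{n}.png')
E
```

```text
nest-frame tool [ -3.5 153.1 135.1] yaw rel 0.16 F nest [-0.4 -0.2  0.7] open mm 0.8
side tip_box 0.97 [634.7  39.2  -0.9] [ 3.7 -2.6 -0.9]
side latch_pad 0.52 [521.1  49.2  78.8] [-87.4  66.   78.8]
```

View pics/p_side.png

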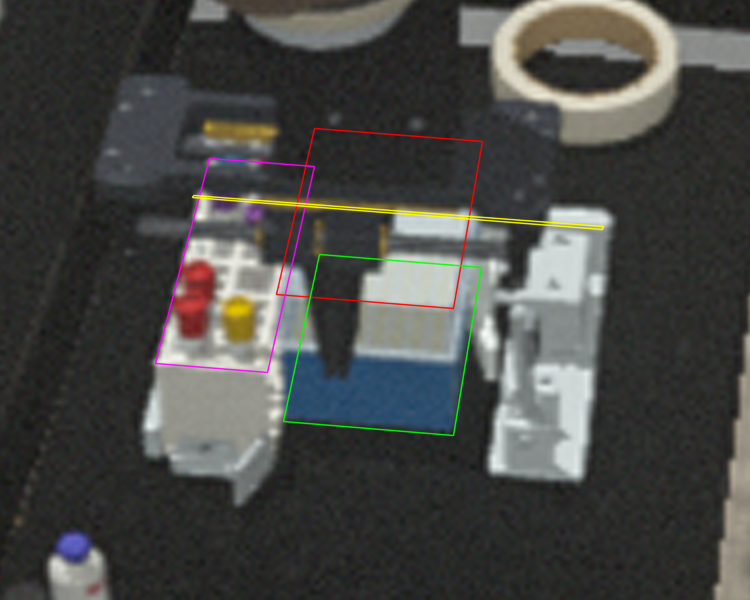

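The side view shows the box standing in the nest on its predicted green footprint (283–480, 255–435 px), with its back along the rack. It resisted 11 N without moving, so it is home. Next is the latch.

```bash
python3 - <<'E'
from h import *
yw=np.degrees(N[2])-90
x,y=nest(-120,75); plan(x,y,140,yw,5)
E
```

```text
n 5 shift cm [ 1.55 -0.09 -2.36] turn deg [ 0.04  0.05 -0.17] | pos [547.2 167.8 136. ] rot [-90.2   0.8 -57.8] F [0.3 0.  0.7] t 17.8
```

{"op": "apply_moves", "data": {"increments": [[[1.0, 0, -2.4], [0, 0, -0.2], 0], [[1.5, 0, -2.4], [0, 0, -0.2], 0], [[1.8, -0.2, -2.4], [0, 0, -0.2], 0], [[1.8, -0.2, -2.4], [0, 0, -0.2], 0], [[1.8, 0, -2.4], [0, 0, -0.1], 0]]}}

```text
t: 18.42
eef_pos: [483.8, 35.9, 138.8]
tcp_rot: [-1.577, -0.0, -1.004]
ft_force: [-0.0, 1.0, -0.4]
opening: 0.006
```

```bash
python3 - <<'E'
from h import *
innest()
yw=np.degrees(N[2])-90
x,y=nest(-120,75); plan(x,y,70,yw,5)
c=read_camera('side')
for d in nets.mark_of(c,'latch_pad')[:1]:
  p=towcam(c,d['point']); print(d['confidence'],R.from_euler('z',-N[2]).apply(p-[N[0],N[1],0]).round(1))
E
```

```text
nest-frame tool [-126.1   74.4  138.8] yaw rel 0.49 F nest [ 0.5  0.9 -0.4] open mm 0.5
n 5 shift cm [-0.01  1.38  0.13] turn deg [0.07 0.1  0.  ] | pos [483.8  35.9 138.8] rot [-90.4  -0.  -57.5] F [-0.   1.  -0.4] t 18.43
0.61 [-84.   66.4  78.1]
```

{"op": "apply_moves", "data": {"increments": [[[0, 1.3, 0], [0.1, 0.1, 0], 0], [[0, 1.4, 0], [0.1, 0.1, 0], 0], [[0, 1.4, 0.2], [0.1, 0.1, 0], 0], [[0, 1.4, 0.2], [0.1, 0.1, 0], 0], [[0, 1.3, 0.2], [0.1, 0.1, 0], 0]]}}

```text
t: 19.15
eef_pos: [488.2, 41.3, 65.3]
tcp_rot: [-1.57, 0.001, -1.014]
ft_force: [0.8, -1.0, 1.0]
opening: 0.007
```

{"op": "apply_moves", "data": {"increments": [[[0, 0, 0.5], [0, 0, 0], 0], [[0, 0, 0.6], [0, 0, 0], 0], [[0, 0, 0.6], [0, 0, 0], 0], [[0, 0, 0.6], [0, 0, 0], 0], [[0, 0, 0.6], [0, 0, 0], 0]]}}

```text
t: 19.77
eef_pos: [514.6, 58.5, 64.9]
tcp_rot: [-1.57, 0.002, -1.013]
ft_force: [-1.7, -0.6, -1.2]
opening: 0.003
```

```bash
python3 -c "
from h import *
innest()"
```

```text
nest-frame tool [-88.   77.4  64.9] yaw rel -0.03 F nest [-1.8  0.4 -1.2] open mm 0.3
```

{"op": "apply_moves", "data": {"increments": [[[0.1, -0.4, 0.6], [0, 0, 0], 0], [[0.1, -0.2, 0.7], [0, 0, 0], 0], [[0.1, 0, 0.7], [0, 0, 0], 0], [[0, 0.2, 0.7], [0, 0, 0], 0], [[0, 0.3, 0.6], [0, 0, 0], 0]]}}

```text
t: 20.4
eef_pos: [545.7, 74.4, 66.3]
tcp_rot: [-1.571, 0.002, -1.013]
ft_force: [-1.3, -0.7, -0.9]
opening: 0.003
```

```bash
python3 -c "
from h import *
innest()"
```

```text
nest-frame tool [-53.3  74.3  66.3] yaw rel -0.03 F nest [-1.5  0.1 -0.9] open mm 0.3
```

{"op": "apply_moves", "data": {"increments": [[[0, 0.3, 0.5], [0, 0, 0], 0], [[0, 0.4, 0.5], [0, 0, 0], 0], [[0, 0.5, 0.4], [0, 0, 0], 0], [[0, 0.5, 0.3], [0, 0, 0], 0], [[0, 0.5, 0.2], [0, 0, 0], 0]]}}

```text
t: 21.02
eef_pos: [563.5, 85.5, 42.6]
tcp_rot: [-1.57, 0.002, -1.013]
ft_force: [-0.5, -0.2, 1.0]
opening: 0.008
```

```bash
python3 -c "
from h import *
innest()"
```

```text
nest-frame tool [-32.2  74.3  42.6] yaw rel -0.03 F nest [-0.6  0.1  1. ] open mm 0.7
```

{"op": "apply_moves", "data": {"increments": [[[0, 0.3, 0.2], [0, 0, 0], 0], [[0, 0.3, 0.1], [0, 0, 0], 0], [[0, 0.3, 0.1], [0, 0, 0], 0], [[0, 0.2, 0], [0, 0, 0], 0], [[0, 0.2, 0], [0, 0, 0], 0]]}}

```text
t: 21.65
eef_pos: [567.4, 87.7, 29.5]
tcp_rot: [-1.569, 0.001, -1.013]
ft_force: [-6.0, -0.8, 26.2]
opening: 0.003
```

```bash
python3 -c "
from h import *
innest()"
```

```text
nest-frame tool [-27.7  74.1  29.5] yaw rel -0.03 F nest [-5.5  2.5 26.2] open mm 0.3
```

It now resists at 26 N with the tip at z 29.5 (level is 30). Lifting off to check.

{"op": "apply_moves", "data": {"increments": [[[0, -0.5, 0], [0, 0, 0], 0], [[0, -2, 0], [0, 0, 0], 0], [[-0.5, -4, 0], [0, 0, 0], 0], [[-4, -5, -2], [0, 0, 0], 0], [[-6, -1, -2], [0, 0, 0], 0]]}}

```text
t: 22.28
eef_pos: [481.5, 152.7, 153.6]
tcp_rot: [-1.569, 0.002, -1.018]
ft_force: [1.3, 1.3, -0.0]
opening: 0.007
```

{"op": "apply_moves", "data": {"increments": [[[-6, 0, 0], [0, 0, 0], 0], [[-6, 0, 0], [0, 0, 0], 0], [[-6, 0, 0], [0, 0, 0], 0], [[-5, 0, 0], [0, 0, 0], 0], [[0, 0, 0], [0, 0, 0], 0]]}}

```text
t: 22.9
eef_pos: [354.6, 355.6, 156.4]
tcp_rot: [-1.564, 0.001, -1.016]
ft_force: [-0.2, -1.4, 0.1]
opening: 0.009
```

```bash
python3 - <<'E'
from h import *
innest()
for n in ['top','side']:
    c=read_camera(n)
    for t in ['tip_box','latch_pad','small_vial','dropper_bottle','bench_timer','tape_roll']:
        for d in nets.mark_of(c,t)[:1]:
            p=towcam(c,d['point']); print(n,t,round(d['confidence'],2),p.round(1),R.from_euler('z',-N[2]).apply(p-[N[0],N[1],0]).round(1))
    sh=[(N,box(-42,40,-59,59,83),(0,0,255)),(N,box(-42,40,-59,59,0),(0,255,0)),(N,box(-78,-8,61,70,26),(0,255,255))]
    overlay(c,sh,(290,150,140,140) if n=='top' else (230,160,150,120),4 if n=='top' else 5,f'pics/f_{n}.png')
a=cv2.imread('pics/f_top.png');b=cv2.imread('pics/f_side.png');b=cv2.resize(b[:,50:],None,fx=.8,fy=.8)
h=max(len(a),len(b)); q=[cv2.copyMakeBorder(i,0,h-len(i),0,0,cv2.BORDER_CONSTANT) for i in(a,b)]
q=np.hstack(q)[:, :]; q=cv2.resize(q,None,fx=min(1,800/q.shape[1]),fy=min(1,800/q.shape[1])); cv2.imwrite('pics/f.png',q)
E
```

```text
nest-frame tool [-66.4 414.1 156.4] yaw rel -0.2 F nest [-0.9 -1.1  0.1] open mm 0.8
top tip_box 0.61 [629.3  39.    2.2] [-1.   0.   2.2]
top latch_pad 0.68 [ 6.240e+02  2.583e+02 -4.000e-01] [110.6 188.9  -0.4]
top small_vial 0.55 [625.3 261.2   3. ] [113.2 190.7   3. ]
top dropper_bottle 0.7 [594.5 310.3   1.1] [113.1 248.6   1.1]
top bench_timer 0.77 [532.8 406.   -0.6] [111.4 362.4  -0.6]
top tape_roll 0.78 [ 667.2 -180.5   -1.8] [ -85.2 -206.2   -1.8]
side small_vial 0.47 [ 6.233e+02  2.575e+02 -4.000e-01] [109.6 188.6  -0.4]
side dropper_bottle 0.95 [601.1 309.5   2.1] [118.3 244.5   2.1]
side bench_timer 0.68 [535.6 405.7  -1.8] [113.6 360.7  -1.8]
```

View pics/f.png

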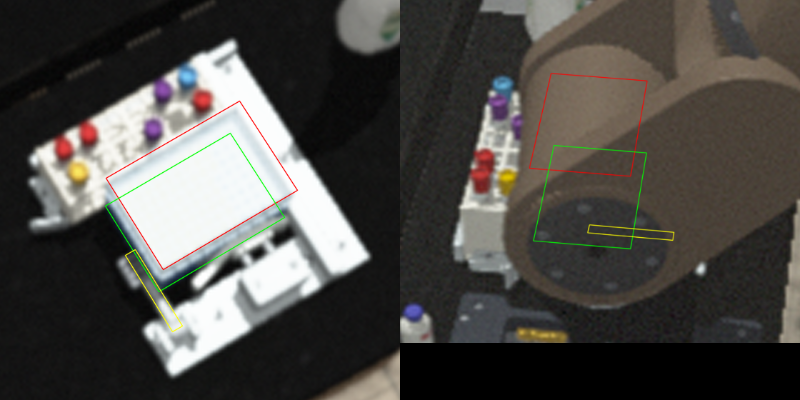

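The top view shows the box on its predicted outline and the bar lying across its free end, at (128–180, 252–330) px. The arm hides the nest in the side view. The bystanders have not moved, so I'm handing in.

```bash
python3 -c "
from h import *
print(env.job_done(), readout.state()['t'])"
```

```text
the job is handed in; nothing more can be done
the job is handed in; nothing more can be done
```

The tip box is in the nest and the latch bar is down across its free end. I handed the job in at about 23 s of the allowed 72 s.

- **Loading:** I gripped the box lightly across its width, turned it square and slid it to the lane entrance. I then pushed it in with two finger contacts, at about 5 N past the shoe. It stopped against the end stop and did not move at about 11 N. I then pushed slightly harder for three rows and backed off, but took no force reading at that moment.
- **Latching:** I swung the bar over and pressed it down. It stopped at about 26 N with the fingertip at 29.5 mm, against a nominal 30 mm for level.
- **Last checks:**
  - **Box:** The top camera put the box within about 1 mm of home, although the nest position itself is only good to about 2 mm. Its picture showed the bar lying on its closed outline.
  - **Other things:** The bystanders are where they were, within detector noise. The side camera read the bottle about 6 mm off its first position, but the top camera did not.
  - **Robot:** The robot was clear of everything when I handed in.
- **Failed or disagreed:**
  - In the final top picture the network gave a false latch pad position, on the small vial.
  - The arm hid the nest in the final side view, so the level bar is confirmed only by the top picture and the press.
  - An earlier side-view reading put the box about 4 mm off, within that network's error.

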